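Press a stuck lens cell out of an eyepiece barrel

ROBOT

A 6-joint arm with a two-finger parallel gripper is mounted at the origin on the work surface; the furniture and walls round the work are solid. World frame = base frame: x ahead of the robot, y to its left, z up, the work surface at z = 0. Lengths are in mm, angles in rad, forces in N, time in s.
With the tool pointing down it reaches from about 350 to 775 mm from the base axis. Payload 7.3 kg.
Tool frame: the origin (TCP) lies on the centre line of the jaws, within the pads' length; the fingertips stand finger_overhang ahead of it and the grasp point (between the pads) lies 8 mm behind it (finger_overhang is the distance from the TCP to the fingertips, in mm); z points along the fingers, y is the line along which they close (so a half turn about z gives the same grasp; the last joint's range is limited). The gripper opens to 92 mm and grips with 3 to 60 N. Pads are 19 mm wide; open, the fingers measure 130 mm over their backs; the gripper's body (75 mm by 190 mm) begins 47 mm behind the grasp point.
Start: joints at [-1.449, 0.342, 1.524, -0, 1.275, -0.146], TCP at [138.943, -506.302, 202.841] pointing down, gripper open.
Joint ranges: [-2.53, 2.53], [-0.77, 2.02], [0.04, 2.7], [-1, 4.14], [0.28, 2.66], [-3.11, 3.11]. Speed limits (rad/s): [2.57, 2.57, 3.14, 3.14, 3.14, 3.14].

INTERFACE

Orientations are given as [roll, pitch, yaw] about the fixed x, y, z axes, in that order (R = Rz(yaw) Ry(pitch) Rx(roll)).
In Python, from plant import get_obs, capture, close_job, finger_overhang gives the robot as it stands.
- The arm moves only by the shell command python3 -m inch 'ROWS'. ROWS is JSON, one flat list of numbers, 7 for each row, row after row: the turn, a rotation vector about the tool's x, y, z scaled (see below), then the shift along the tool's x, y, z scaled (see below), then the closure, from -1 (fully open) to 1 (shut). In form: [ax, ay, az, tx, ty, tz, gripper, ax, ay, az, tx, ty, tz, gripper, ...]. A call has 1 to 10 rows; each row shifts and turns the commanded pose from where the row before left it, along the tool's axes as they then stand; what a row does not reach is not made up. The controller multiplies each number of a shift by 0.8 m and each number of a turn by 1.5 rad. A row lasts 1/12 s, in which the tool goes at most 41.7 mm and 7.16 degrees, less where a joint would pass 70% of its speed; a pose out of reach is approached as far as the arm can. A call with a number of a shift or a turn outside -1 to 1 is refused whole. A call with a gripper value outside its range is refused whole. The fingers move at their own pace and stop on an object; the grip force is fixed at half the most. Time passes only in rows, so rows that do not move let the fingers close. It gives the time, the measured TCP pose, the force, the opening and the grip force at its end, in the units of the state.
- get_obs(): the state, without advancing time (a new reading comes with each control period).
- capture(name): name is "scene" or "top" or "wrist"; returns a dict with "image" (480x640x3 uint8, red, green, blue), "mtx" (3x3 intrinsics, pixels), "pose" (4x4, takes a point from camera to world coordinates). Camera axes: x right, y up, looking along -z (the intrinsics and any distortion apply to the point x, -y, -z); pixel columns grow to the right and rows downward; lengths in mm; the calibration is good to about 2 mm. A picture is of the moment at which its call begins. There is no depth.
- close_job(): hands the job in; it is judged then, once.
The state is a dict: "time": time; "joint_positions": joint angles; "dq": joint speeds; "tau": joint torques, N m; "tool_pos": TCP position; "tcp_rot": TCP orientation; "contact_force": force on the tool from outside, world axes, zero at the start; "moment": the same for the moment, N m; "grip_width": finger opening in mm; "finger_force": force on a finger pad.
Only numpy, scipy, OpenCV 4.12 (cv2) and the standard library are available. Lean on these libraries where they do the work, as an engineer would, in place of code of your own. Each camera call takes 0.05 s, during which the arm holds its last target. There are 200 camera calls.

TASK

A lens cell is stuck inside the brass eyepiece barrel on the wooden knock-out stand. Take the push rod from its holder block, find the bore in the barrel's dark cap with it and press it down steadily until its collar bears on the cap's rim, so that the cell comes out below onto the stand's base; then draw the rod out and stand it back in its holder. Feel your way and press gently, so that neither lens nor cap is damaged, and leave the other things on the desk undisturbed.

Things in the scene. Friction and masses are not known exactly. Their poses are not given: they have to be found in the camera images.
- push_rod: Push rod, loose, 120 g, 125 mm long, upright. Origin: centre of its lower tip; z along it to the handle. From the tip: steel shaft 12.4 mm wide, 64 mm long (tip edge broken 0.6 mm); collar 26 mm wide, z 64 to 70 mm; straight round wooden handle 18 mm wide, z 70 to 125 mm. At the start it hangs in the holder, collar on the block's top, with about 2 mm of sideways play.
- holder: Holder, a plain wooden block 64 x 64 x 70 mm, fixed to the desk. Origin: centre of its underside, z up. An upright hole 16.4 mm wide goes right through its middle. With the rod home in it the rod's tip is 6 mm above this origin.
- holder_mouth (a point): Centre of the top of the holder's hole, 70 mm above the desk.
- stand: Knock-out stand, fixed to the desk. Wooden base 110 x 124 mm (x, y), 6 mm thick, rim 14 mm high; two cheeks 86 mm high at y = +-50 mm; a bridge between them carries an upright brass barrel, 38 mm outer diameter, from z = 45 mm up, its inside 24.4 mm wide; on top of it sits a dark steel cap. Origin: centre of the underside, on the barrel's axis; z up.
- barrel_axis (a point): Point on the barrel's axis, 95 mm above the desk, inside the cap. The cap is a ring 47 mm wide with a sharp-edged upright bore 14 mm wide and 20 mm deep. The bore lies 3.5 mm off this axis, in a direction that differs each time, and the cap's top rim is anywhere from 109 to 115 mm above the desk. Cap and barrel are damaged by the rod pressing with over 30 N, the gripper over 15 N.
- lens_cell: Lens cell, loose, 40 g: dark disc 22 mm wide, 18 mm high, with a 7 mm wide, 1.5 mm high boss on top. Origin: centre of its underside; z up. Starts hidden in the barrel on three spring catches, boss about 79 mm above the desk. It takes some 5 to 18 N to press out, varying; let go half way it stays stuck. It falls free when the rod's tip is some 54 mm above the desk, to lie any way up on the base. The lens is damaged if pressed with over 25 N.
- ink_bottle: Square grey-blue ink bottle with a dark cap, 47 x 46 x 56 mm, loose bystander; origin: centre of its underside.
- spectacle_case: Brown leather spectacle case, 58 x 155 x 34 mm, loose bystander; origin: centre of its underside.
- rubber_stamp: Rubber stamp with a dark turned handle, 26 x 54 x 69 mm, loose bystander; origin: centre of its underside.
Things that resemble listed ones, but are neither listed nor needed, are in the scene too. There is more than one size of the push_rod; the job needs the middle-sized.

How it is judged:
By the outcome, as a careful person would: the job done as asked, in the order asked, and still so for the second after the job is handed in, with the robot touching nothing.
It also fails if it takes over 72 s, if anything falls off the work surface, if the arm or the gripper's body presses on something with over 40 N, if the wrist force passes 120 N, or if a joint passes its speed limit or range.

## Working session

There is one attempt and no reset: what is moved stays moved. The work goes in short steps, Python scripts to look and compute and a shell command to move; the robot and the scene stay as the last step left them, time stands still between calls to the robot, and variables do not carry over. Pictures are saved under pics/ and viewed, at most 10 in all, crops included, and the job is handed in when it is done.

```bash
ls; mkdir -p pics; cat > h.py <<'E'
import numpy as np, cv2
from plant import get_obs, capture, close_job, finger_overhang
def proj(c,P):
    P=np.atleast_2d(P).astype(float); T=np.linalg.inv(c["pose"])
    q=P@T[:3,:3].T+T[:3,3]; q=q*[1,-1,-1]; u=q@np.array(c["mtx"]).T
    return u[:,:2]/u[:,2:]
def ray(c,uv,z):
    d=np.linalg.inv(c["mtx"])@[uv[0],uv[1],1.]; d=d*[1,-1,-1]
    T=np.array(c["pose"]); d=T[:3,:3]@d; o=T[:3,3]
    return o+d*(z-o[2])/d[2]
def save(im,n): cv2.imwrite("pics/"+n,im[:,:,::-1])
E
python3 - <<'E'
from h import *
import pickle
o=get_obs(); print({k:np.round(v,3).tolist() for k,v in o.items()}, finger_overhang)
cs={n:capture(n) for n in("scene","top")}
for n,c in cs.items(): save(c["image"],n+"0.png"); print(n,c.keys(),np.round(c["mtx"],1).tolist(),np.round(c["pose"],3).tolist())
pickle.dump(cs,open("c0.pkl","wb"))
E
```

```text
pics
{'time': 0.0, 'joint_positions': [-1.449, 0.343, 1.525, -0.0, 1.275, -0.146], 'dq': [-0.001, 0.0, -0.0, 0.001, -0.001, -0.0], 'tau': [-0.001, -43.125, -24.422, 0.072, 0.056, -0.0], 'tool_pos': [138.868, -505.821, 202.133], 'tcp_rot': [-3.14, -0.0, 0.268], 'contact_force': [0.017, -0.102, 0.083], 'moment': [0.003, -0.022, 0.016], 'finger_force': 0.0, 'grip_width': 91.865} 11.0
scene dict_keys(['image', 'mtx', 'pose']) [[585.2, 0.0, 331.5], [0.0, 585.2, 237.0], [0.0, 0.0, 1.0]] [[-0.64, 0.367, -0.675, -167.197], [-0.768, -0.305, 0.562, 545.865], [-0.0, 0.879, 0.477, 576.993], [0.0, 0.0, 0.0, 1.0]]
top dict_keys(['image', 'mtx', 'pose']) [[528.8, 0.0, 334.7], [0.0, 528.8, 235.2], [0.0, 0.0, 1.0]] [[-0.014, 0.993, -0.121, 394.818], [-1.0, -0.014, 0.002, 11.964], [0.001, 0.121, 0.993, 971.916], [0.0, 0.0, 0.0, 1.0]]
```

View pics/top0.png

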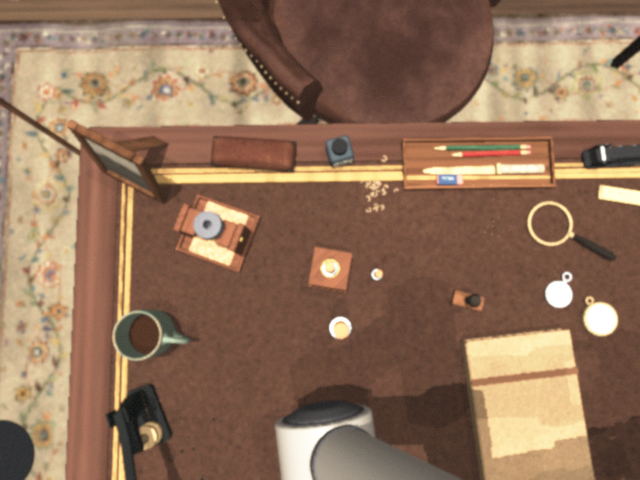

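View pics/scene0.png

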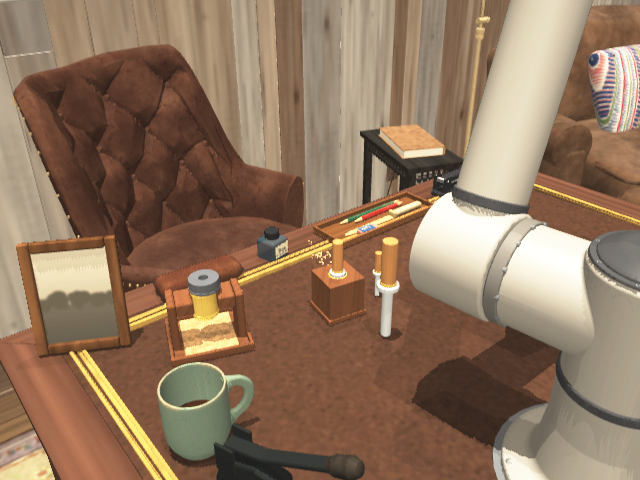

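The top view shows the cap at (207,225), and three rods: holder (331,268), large (340,327) and small (377,274). In the scene view they are at (337,258), (388,285) and (378,270). The one hanging in the holder is the middle-sized one and fits the description. I'll confirm it in a crop and measure.

```bash
python3 - <<'E'
from h import *
import pickle
cs=pickle.load(open("c0.pkl","rb")); t,s=cs["top"],cs["scene"]
a=cv2.resize(t["image"][180:280,160:270],None,fx=3.6,fy=3.6,interpolation=cv2.INTER_CUBIC)
b=cv2.resize(s["image"][225:345,300:410],None,fx=3.6,fy=3.6,interpolation=cv2.INTER_CUBIC)
b=b[:a.shape[0]]if b.shape[0]>a.shape[0] else b
save(np.hstack([a[:360],b[:360]]),"crop1.png")
for n,c,uv,z in[("handle",t,(331,267),131),("holder blk",t,(330,269),70),("large",t,(340,327),160),("small",t,(377,274),90),("cap",t,(207,225),112),("cap sc",s,(203.5,276),112),("handle sc",s,(337,240),131),("coll sc",s,(338,272),76)]:
    print(n,np.round(ray(c,uv,z),1))
# holder block yaw: red-brown mask
hsv=cv2.cvtColor(t["image"],cv2.COLOR_RGB2HSV)
print(hsv[255,320],hsv[285,340],hsv[300,340],hsv[225,198],hsv[225,207])
g=((hsv[...,1]<90)&(hsv[...,2]>50)).astype(np.uint8); g[:, :185]=0;g[:,230:]=0;g[:205]=0;g[245:]=0
cn=max(cv2.findContours(g,0,2)[0],key=cv2.contourArea); e=cv2.minEnclosingCircle(cn); print("capfit",e,np.round(ray(t,e[0],112),1))
print("holder corners",[np.round(ray(t,p,70)[:2],0).tolist() for p in((315,247),(352,250),(348,290),(309,285))])
E
```

```text
handle [446.5  16.4 131. ]
holder blk [446.8  18.5  70. ]
large [353.6   3.8 160. ]
small [436.3 -59.8  90. ]
cap [519.4 219.2 112. ]
cap sc [519.5 221.1 112. ]
handle sc [451.1  19.6 131. ]
coll sc [444.3  22.9  76. ]
[ 10 139 202] [ 10 136 200] [  9 106 101] [170   4 197] [150   5  95]
capfit ((212.0, 221.5), 20.52447509765625) [525.1 211.1 112. ]
holder corners [[485.0, 44.0], [479.0, -20.0], [411.0, -12.0], [420.0, 55.0]]
```

View pics/crop1.png

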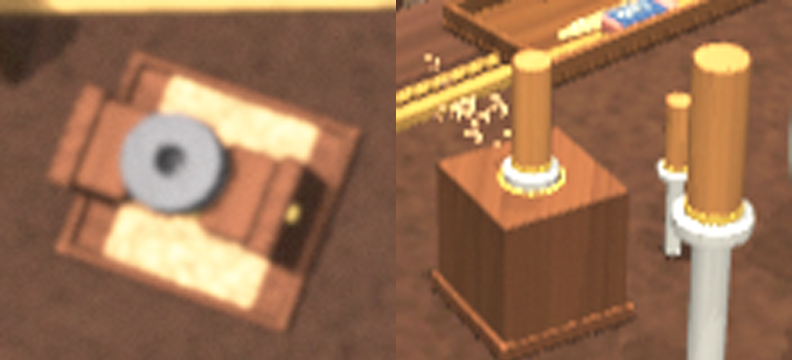

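The crop confirms it: the middle-sized rod hangs in the holder, with one larger and one smaller rod standing free. Cap is about (519.5, 220) and the handle about (448, 18). Next I raise and square the tool, then move over the holder.

```bash
python3 -m inch '[0,0,0.0596,0,0,-0.042,-1, 0,0,0.0596,0,0,-0.042,-1, 0,0,0.0596,0,0,-0.042,-1, 0,0,0,0.0335,-0.0304,0,-0.5, 0,0,0,0.0335,-0.0304,0,-0.1, 0,0,0,0.0335,-0.0304,0,-0.1, 0,0,0,0.0335,-0.0304,0,-0.1, 0,0,0,0.0335,-0.0304,0,-0.1, 0,0,0,0.0335,-0.0304,0,-0.1]'
```

```text
time: 0.85
tool_pos: [300.6, -358.9, 303.4]
tcp_rot: [-3.141, 0.0, -0.001]
contact_force: [-0.0, -1.6, 0.1]
grip_width: 56.1
finger_force: 0.0
```

```bash
python3 -m inch '[0,0,0,0.0232,-0.0375,0,-0.1, 0,0,0,0.0232,-0.0375,0,-0.1, 0,0,0,0.0232,-0.0375,0,-0.1, 0,0,0,0.0232,-0.0375,0,-0.1, 0,0,0,0.0232,-0.0375,0,-0.1, 0,0,0,0.0232,-0.0375,0,-0.1, 0,0,0,0.0232,-0.0375,0,-0.1]'; python3 -m inch '[0,0,0,0.0045,-0.042,0.02,-0.1, 0,0,0,0.0045,-0.042,0.02,-0.1, 0,0,0,0.0045,-0.042,0.02,-0.1, 0,0,0,0.0045,-0.042,0.02,-0.1, 0,0,0,0.0045,-0.042,0.02,-0.1, 0,0,0,0,0,0,-0.1]'
python3 - <<'E'
from h import *
import pickle
c=capture("wrist"); save(c["image"],"w1.png"); pickle.dump(c,open("w1.pkl","wb"))
print(np.round(c["pose"],3).tolist(),np.round(c["mtx"],1).tolist()); print(proj(c,[[448,18,131],[448,18,70],[519,220,112]]))
E
```

```text
time: 1.43
tool_pos: [430.2, -148.7, 303.4]
tcp_rot: [-3.141, 0.0, -0.0]
contact_force: [0.8, 0.0, -0.4]
grip_width: 50.4
finger_force: 0.0
time: 1.93
tool_pos: [445.8, 22.6, 220.5]
tcp_rot: [-3.139, 0.006, 0.004]
contact_force: [-1.3, -0.3, -1.2]
grip_width: 50.1
finger_force: 0.0
[[0.005, 0.954, 0.301, 527.893], [-1.0, 0.006, -0.001, 23.057], [-0.003, -0.301, 0.954, 402.175], [0.0, 0.0, 0.0, 1.0]] [[390.2, 0.0, 313.6], [0.0, 390.2, 239.9], [0.0, 0.0, 1.0]]
[[320.90181529 232.32560247]
 [319.82808542 212.57536369]
 [ 39.58984662 128.05178579]]
```

View pics/w1.png

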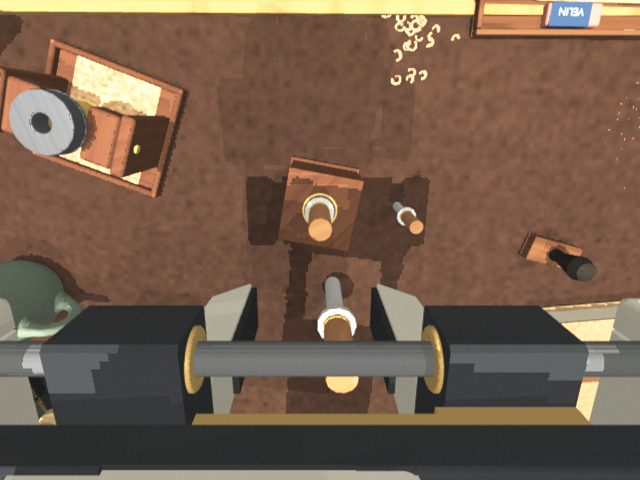

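The handle top is at (320,229), within 3 px of the prediction, so the rod is at about (450, 18.5). The cap is at (47,121) with the bore visible. Next: settle, then descend.

```bash
python3 -m inch '[0,0,0,0.003,0,0.02,-0.1, 0,0,0,0,0,0.02,-0.1, 0,0,0,0,0,0,-0.1,0,0,0,0,0,0,-0.1]'
```

```text
time: 2.32
tool_pos: [450.0, 16.7, 191.6]
tcp_rot: [3.141, 0.001, -0.001]
contact_force: [-0.6, -0.7, 0.3]
grip_width: 50.9
finger_force: 0.0
```

```bash
python3 -m inch '[0,0,0,0,-0.0022,0.0236,-0.1, 0,0,0,0,0,0.0236,-0.1, 0,0,0,0,0,0.0236,-0.1, 0,0,0,0,0,0.0236,-0.1, 0,0,0,0,0,0.0236,-0.1, 0,0,0,0,0,0,-0.1, 0,0,0,0,0,0,-0.1]'
python3 -m inch '[0,0,0,0,0,0,1, 0,0,0,0,0,0,1, 0,0,0,0,0,0,1, 0,0,0,0,0,0,1, 0,0,0,0,0,0,1, 0,0,0,0,0,0,1, 0,0,0,0,0,0,1, 0,0,0,0,0,0,1]'
```

```text
time: 2.9
tool_pos: [450.6, 18.7, 97.8]
tcp_rot: [3.141, 0.0, -0.001]
contact_force: [0.1, 0.3, -0.3]
grip_width: 50.7
finger_force: 0.0
time: 3.57
tool_pos: [450.6, 19.1, 97.5]
tcp_rot: [3.141, -0.001, -0.0]
contact_force: [0.0, -1.0, 4.1]
grip_width: 16.3
finger_force: 30.0
```

```bash
python3 -m inch '[0,0,0,0,0,-0.01,1, 0,0,0,0,0,-0.02,1, 0,0,0,0,0,-0.03,1, 0,0,0,0,0,-0.04,1, 0,0,0,0,0,-0.04,1, 0,0,0,0,0,-0.03,1, 0,0,0,0,0,0,1, 0,0,0,0,0,0,1, 0,0,0,0,0,0,1]'
python3 - <<'E'
from h import *
import pickle
c=capture("wrist"); s=capture("scene"); o=get_obs(); print(o["tool_pos"],o["contact_force"],o["moment"])
im=c["image"]; a=cv2.resize(im[80:170,0:110],None,fx=3.6,fy=3.6,interpolation=cv2.INTER_CUBIC)
b=cv2.resize(s["image"][100:300,230:430],(324,324),interpolation=cv2.INTER_CUBIC)
save(np.hstack([a,b]),"w2.png"); pickle.dump((c,s),open("w2.pkl","wb"))
T=o["tool_pos"]; tip=np.array(T)-[0,0,91.5]; print(proj(s,[tip,tip+[0,0,125]]), proj(c,[519,220,112]))
E
```

```text
time: 4.32
tool_pos: [449.4, 19.4, 232.3]
tcp_rot: [-3.141, 0.002, -0.0]
contact_force: [-0.4, -0.4, -1.3]
grip_width: 16.8
finger_force: 30.0
[449.32210805  19.38031341 231.79876992] [ 0.08645856  0.73531247 -1.61430091] [-0.00950111 -0.00996376  0.06346076]
[[337.85814725 235.18718101]
 [338.30077775 160.40543266]] [[ 46.23773387 134.59779695]]
```

View pics/w2.png

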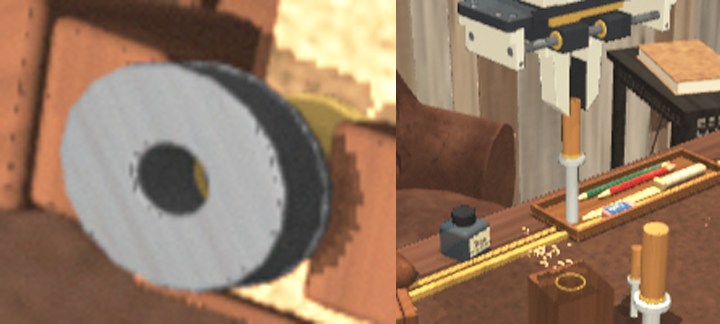

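The rod is held upright, its tip at about scene (338,237), where predicted. The bore is at wrist (48,129). Next I go beside the stand, with the camera over the cap, and triangulate.

```bash
python3 -m inch '[0,0,0,-0.002,-0.042,0,1, 0,0,0,-0.002,-0.042,0,1, 0,0,0,-0.002,-0.042,0,1, 0,0,0,-0.002,-0.042,0,1, 0,0,0,-0.002,-0.042,0,1, 0,0,0,-0.002,-0.042,0,1, 0,0,0,0,0,0,1, 0,0,0,0,0,0,1,0,0,0,0,0,0,1]'
python3 - <<'E'
from h import *
import pickle
c=capture("wrist"); o=get_obs(); print(o["tool_pos"])
pickle.dump((c,o),open("w3.pkl","wb"))
p=proj(c,[519.5,220,112])[0]; print(p)
u,v=int(p[0]),int(p[1]); print(u,v)
x0,y0=max(u-55,0),max(v-55,0); a=cv2.resize(c["image"][y0:y0+120,x0:x0+130],None,fx=4,fy=4,interpolation=cv2.INTER_CUBIC); print(x0,y0)
save(a,"w3.png")
E
```

```text
time: 5.17
tool_pos: [440.2, 220.4, 232.1]
tcp_rot: [3.14, 0.002, 0.0]
contact_force: [-0.5, -0.7, -1.7]
grip_width: 16.4
finger_force: 30.0
[440.44790855 219.97574366 232.37844504]
[314.65586631 121.17905482]
314 121
259 66
```

View pics/w3.png

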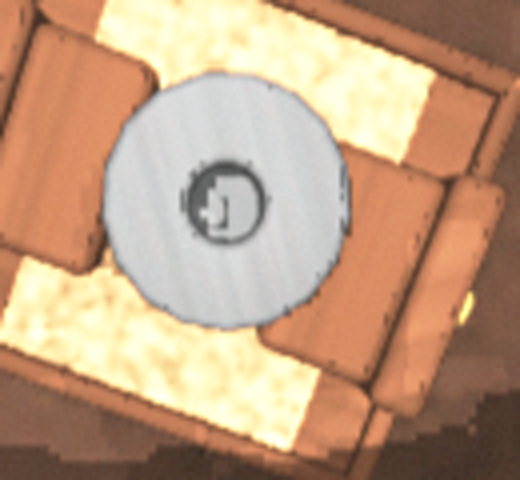

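The view shows cap and bore concentric at crop (226,201), which is wrist (315.5,116.3).

```bash
python3 - <<'E'
from h import *
import pickle
c3,o=pickle.load(open("w3.pkl","rb")); c2,s=pickle.load(open("w2.pkl","rb"))
for z in(109,112,115): print(z,np.round(ray(c3,(315.5,116.3),z)[:2],1),np.round(ray(c2,(48.1,129.3),z)[:2],1),np.round(ray(s,(203.5,276),z)[:2],1))
# rod tip & holder mouth in scene
print("mouth sc",ray(s,(337.4,274.7),70)); 
# holder mouth in wrist c2
im=c2["image"]; p=proj(c2,[450,18.5,70])[0]; print(p)
# rod tip in c3
print("cam",c3["pose"][:3,3], proj(c3,o["tool_pos"]-np.array([0,0,91.5])))
import math
a=cv2.resize(np.hstack([im[190:290,270:370],c3["image"][190:290,270:370]]),None,fx=4,fy=4,interpolation=cv2.INTER_CUBIC); save(a,"w4.png")
E
```

```text
109 [523.  219.4] [522.7 219.8] [523.9 219. ]
112 [522.9 219.4] [522.8 217.8] [519.5 221.1]
115 [522.9 219.4] [522.9 215.9] [515.1 223.2]
mouth sc [445.92621922  22.75907527  70.        ]
[315.06406164 211.92542931]
cam [521.62149404 221.28951274 414.04467648] [[314.61216847 234.62791842]]
```

View pics/w4.png

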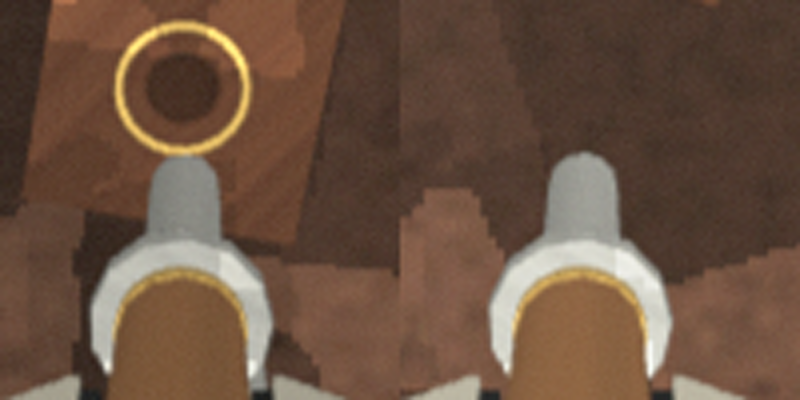

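Wrist crop: tip far edge at (315.7,228), mouth centre at (315.8,211.8), so the mouth is about (450,18). The tip is near the tool axis, about 1.4 mm toward −x. I move close to the bore and compare tip and bore in one image.

```bash
python3 -m inch '[0,0,0,0.04,0,0,1, 0,0,0,0.04,0,0,1, 0,0,0,0,0,0.0125,1, 0,0,0,0,0,0.0125,1, 0,0,0,0,0,0,1, 0,0,0,0,0,0,1,0,0,0,0,0,0,1]'
python3 - <<'E'
from h import *
import pickle
c=capture("wrist"); o=get_obs(); print(o["tool_pos"],o["contact_force"])
pickle.dump((c,o),open("w5.pkl","wb"))
t=o["tool_pos"]-np.array([0,0,91.5]);print(proj(c,[t,[522.9,219.4,112]]))
a=cv2.resize(c["image"][160:280,260:380],None,fx=5,fy=5,interpolation=cv2.INTER_CUBIC)
save(a,"w5.png")
E
```

```text
time: 5.8
tool_pos: [504.2, 220.5, 213.5]
tcp_rot: [3.142, 0.0, -0.001]
contact_force: [-0.3, 0.6, -1.9]
grip_width: 16.8
finger_force: 30.0
[504.44911354 220.73572598 213.88820673] [ 0.68686296 -0.03345759 -1.90366685]
[[313.83648426 234.91616747]
 [315.63943355 207.08392633]]
```

View pics/w5.png

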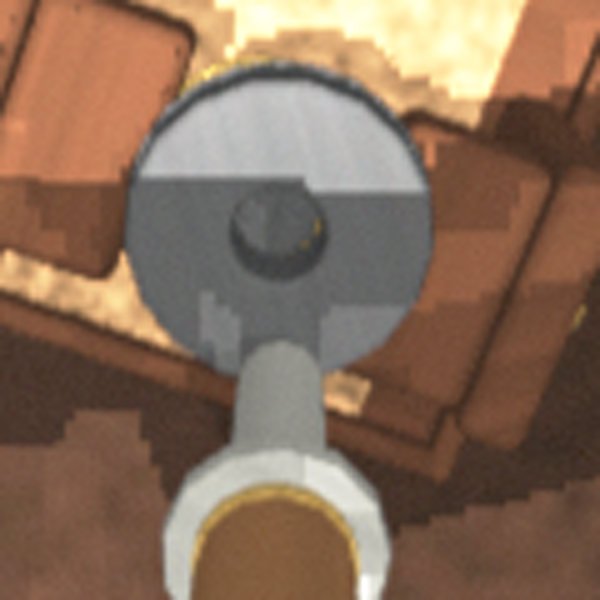

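Bore centre at crop (279,230), wrist (315.8,206). The tip far edge is at (282,341), so I need about +20 mm x and +0.4 mm y. Moving over and feeling down.

```bash
python3 -m inch '[0,0,0,0.0125,-0.0005,0,1, 0,0,0,0.0125,0,0,1, 0,0,0,0,0,0.0025,1, 0,0,0,0,0,0.0025,1, 0,0,0,0,0,0,1, 0,0,0,0,0,0,1,0,0,0,0,0,0,1]'; python3 -m inch '[0,0,0,0,0,0.0012,1, 0,0,0,0,0,0.0012,1,0,0,0,0,0,0,1,0,0,0,0,0,0,1]';python3 -m inch '[0,0,0,0,0,0.0012,1, 0,0,0,0,0,0.0012,1,0,0,0,0,0,0,1,0,0,0,0,0,0,1]'
```

```text
time: 6.43
tool_pos: [524.3, 221.3, 209.3]
tcp_rot: [3.142, 0.0, -0.0]
contact_force: [0.2, -0.0, -1.1]
grip_width: 16.6
finger_force: 30.0
time: 6.77
tool_pos: [524.7, 221.2, 207.2]
tcp_rot: [3.141, 0.0, -0.0]
contact_force: [-0.2, -0.3, -1.2]
grip_width: 16.3
finger_force: 30.0
time: 7.1
tool_pos: [524.7, 221.2, 205.2]
tcp_rot: [3.141, 0.0, -0.0]
contact_force: [-1.5, 0.0, -1.7]
grip_width: 16.4
finger_force: 30.0
```

```bash
python3 -m inch '[0,0,0,0,0,0.0012,1, 0,0,0,0,0,0,1,0,0,0,0,0,0,1]'; python3 -m inch '[0,0,0,0,0,0.0012,1, 0,0,0,0,0,0,1,0,0,0,0,0,0,1]'
```

```text
time: 7.35
tool_pos: [524.7, 221.2, 204.3]
tcp_rot: [3.142, 0.0, -0.0]
contact_force: [-0.1, -0.6, -1.3]
grip_width: 16.6
finger_force: 30.0
time: 7.6
tool_pos: [524.7, 221.2, 203.4]
tcp_rot: [3.141, 0.0, -0.0]
contact_force: [1.5, -0.8, -2.0]
grip_width: 16.8
finger_force: 30.0
```

```bash
python3 -m inch '[0,0,0,0,0,0.0012,1, 0,0,0,0,0,0,1,0,0,0,0,0,0,1]'; python3 -m inch '[0,0,0,0,0,0.0012,1, 0,0,0,0,0,0,1,0,0,0,0,0,0,1]'
```

```text
time: 7.85
tool_pos: [524.7, 221.2, 202.4]
tcp_rot: [3.141, 0.0, -0.0]
contact_force: [0.3, -0.7, -1.2]
grip_width: 16.5
finger_force: 30.0
time: 8.1
tool_pos: [524.9, 221.2, 201.6]
tcp_rot: [3.142, -0.0, -0.0]
contact_force: [-0.1, -0.4, -0.1]
grip_width: 16.5
finger_force: 30.0
```

```bash
python3 -m inch '[0,0,0,0,0,0.0012,1, 0,0,0,0,0,0,1,0,0,0,0,0,0,1]'
```

```text
time: 8.35
tool_pos: [525.1, 221.3, 201.1]
tcp_rot: [-3.141, -0.001, -0.0]
contact_force: [-0.7, -0.6, 3.4]
grip_width: 16.7
finger_force: 30.0
```

```bash
python3 -m inch '[0,0,0,0,0,0.0012,1, 0,0,0,0,0,0,1,0,0,0,0,0,0,1]'
```

```text
time: 8.6
tool_pos: [524.3, 221.1, 198.9]
tcp_rot: [3.141, 0.001, -0.0]
contact_force: [0.3, 0.3, -1.5]
grip_width: 16.5
finger_force: 30.0
```

```bash
python3 -m inch '[0,0,0,-0.0005,0,0.0012,1, 0,0,0,0,0,0.0012,1,0,0,0,0,0,0,1,0,0,0,0,0,0,1]'
```

```text
time: 8.93
tool_pos: [524.2, 221.2, 197.4]
tcp_rot: [3.141, 0.001, -0.0]
contact_force: [0.2, 0.3, -0.7]
grip_width: 16.7
finger_force: 30.0
```

```bash
python3 -m inch '[0,0,0,0,0,0.0015,1, 0,0,0,0,0,0.0015,1,0,0,0,0,0,0,1,0,0,0,0,0,0,1]'
```

```text
time: 9.27
tool_pos: [524.3, 221.2, 195.1]
tcp_rot: [3.141, 0.0, -0.0]
contact_force: [0.3, 0.9, -1.3]
grip_width: 16.3
finger_force: 30.0
```

```bash
python3 -m inch '[0,0,0,0,0,0.002,1, 0,0,0,0,0,0.002,1,0,0,0,0,0,0.002,1,0,0,0,0,0,0.002,1,0,0,0,0,0,0.002,1,0,0,0,0,0,0,1,0,0,0,0,0,0,1]'
```

```text
time: 9.85
tool_pos: [524.3, 221.2, 187.1]
tcp_rot: [3.141, 0.0, -0.0]
contact_force: [-0.2, 0.3, -1.9]
grip_width: 16.6
finger_force: 30.0
```

```bash
python3 -m inch '[0,0,0,0,0,0.002,1, 0,0,0,0,0,0.002,1,0,0,0,0,0,0.002,1,0,0,0,0,0,0.002,1,0,0,0,0,0,0.002,1,0,0,0,0,0,0,1,0,0,0,0,0,0,1]'
```

```text
time: 10.43
tool_pos: [524.3, 221.2, 179.1]
tcp_rot: [3.141, 0.0, -0.0]
contact_force: [-0.8, 0.1, -2.1]
grip_width: 16.4
finger_force: 30.0
```

```bash
python3 -m inch '[0,0,0,0,0,0.002,1,0,0,0,0,0,0.002,1,0,0,0,0,0,0.002,1,0,0,0,0,0,0,1,0,0,0,0,0,0,1]'
```

```text
time: 10.85
tool_pos: [524.3, 221.2, 174.3]
tcp_rot: [3.141, 0.0, -0.0]
contact_force: [0.1, 0.2, -1.4]
grip_width: 16.5
finger_force: 30.0
```

```bash
python3 -m inch '[0,0,0,0,0,0.001,1,0,0,0,0,0,0.001,1,0,0,0,0,0,0.001,1,0,0,0,0,0,0,1,0,0,0,0,0,0,1]'
```

```text
time: 11.27
tool_pos: [524.3, 221.2, 172.0]
tcp_rot: [3.141, 0.0, -0.0]
contact_force: [0.8, -0.7, -0.3]
grip_width: 16.6
finger_force: 30.0
```

```bash
python3 -m inch '[0,0,0,0,0,0.001,1,0,0,0,0,0,0,1,0,0,0,0,0,0.001,1,0,0,0,0,0,0,1,0,0,0,0,0,0,1]'
```

```text
time: 11.68
tool_pos: [524.4, 221.2, 170.5]
tcp_rot: [3.141, -0.0, -0.0]
contact_force: [0.7, -0.0, -1.6]
grip_width: 16.5
finger_force: 30.0
```

```bash
python3 -m inch '[0,0,0,0,0,0.001,1,0,0,0,0,0,0,1,0,0,0,0,0,0,1]'
```

```text
time: 11.93
tool_pos: [524.6, 221.3, 170.0]
tcp_rot: [-3.142, -0.001, -0.0]
contact_force: [-0.1, -0.5, 0.8]
grip_width: 16.6
finger_force: 30.0
```

Boss contact at tip ≈ 78.8. Pressing steadily.

```bash
python3 -m inch '[0,0,0,0,0,0.0008,1,0,0,0,0,0,0.0004,1,0,0,0,0,0,0,1]'
```

```text
time: 12.18
tool_pos: [525.0, 221.3, 169.6]
tcp_rot: [-3.141, -0.002, -0.0]
contact_force: [0.9, -0.2, 6.0]
grip_width: 16.4
finger_force: 30.0
```

```bash
python3 -m inch '[0,0,0,0,0,0.0008,1,0,0,0,0,0,0.0004,1,0,0,0,0,0,0,1]'
```

```text
time: 12.43
tool_pos: [525.2, 221.4, 168.9]
tcp_rot: [-3.141, -0.003, -0.0]
contact_force: [0.2, -1.5, 7.1]
grip_width: 16.3
finger_force: 30.0
```

```bash
python3 -m inch '[0,0,0,0,0,0.0008,1,0,0,0,0,0,0.0004,1,0,0,0,0,0,0,1]'
```

```text
time: 12.68
tool_pos: [525.3, 221.3, 168.1]
tcp_rot: [-3.141, -0.003, -0.0]
contact_force: [0.5, -0.8, 7.0]
grip_width: 17.0
finger_force: 30.0
```

```bash
python3 -m inch '[0,0,0,0,0,0.0008,1,0,0,0,0,0,0.0008,1,0,0,0,0,0,0.0008,1]'
```

```text
time: 12.93
tool_pos: [525.5, 221.4, 166.5]
tcp_rot: [-3.141, -0.004, -0.0]
contact_force: [-0.0, -1.5, 7.6]
grip_width: 16.4
finger_force: 30.1
```

```bash
python3 -m inch '[0,0,0,0,0,0.0008,1,0,0,0,0,0,0.0008,1,0,0,0,0,0,0.0008,1]'
```

```text
time: 13.18
tool_pos: [524.4, 221.3, 162.9]
tcp_rot: [-3.142, -0.0, -0.0]
contact_force: [-0.6, 0.2, 4.0]
grip_width: 16.7
finger_force: 30.0
```

```bash
python3 -m inch '[0,0,0,0,0,0.0008,1,0,0,0,0,0,0.0008,1,0,0,0,0,0,0.0008,1]'
```

```text
time: 13.43
tool_pos: [524.3, 221.2, 160.9]
tcp_rot: [3.141, 0.0, -0.0]
contact_force: [-0.6, -0.4, 2.4]
grip_width: 16.7
finger_force: 30.0
```

```bash
python3 -m inch '[0,0,0,0,0,0.0008,1,0,0,0,0,0,0.0008,1,0,0,0,0,0,0.0008,1]'
```

```text
time: 13.68
tool_pos: [524.4, 221.2, 159.0]
tcp_rot: [3.142, -0.0, -0.0]
contact_force: [-1.1, 0.1, 2.3]
grip_width: 16.6
finger_force: 30.0
```

```bash
python3 -m inch '[0,0,0,0,0,0.0008,1,0,0,0,0,0,0.0008,1,0,0,0,0,0,0.0008,1]'
```

```text
time: 13.93
tool_pos: [524.3, 221.2, 157.1]
tcp_rot: [3.141, 0.0, -0.0]
contact_force: [-0.4, -0.8, 3.7]
grip_width: 16.8
finger_force: 30.0
```

```bash
python3 -m inch '[0,0,0,0,0,0.0008,1,0,0,0,0,0,0.0008,1,0,0,0,0,0,0.0008,1]'
```

```text
time: 14.18
tool_pos: [524.3, 221.2, 155.2]
tcp_rot: [3.141, 0.0, -0.0]
contact_force: [-0.4, -0.7, 3.4]
grip_width: 16.7
finger_force: 30.0
```

```bash
python3 -m inch '[0,0,0,0,0,0.0008,1,0,0,0,0,0,0.0008,1,0,0,0,0,0,0.0008,1]'
```

```text
time: 14.43
tool_pos: [524.3, 221.2, 153.3]
tcp_rot: [3.141, 0.0, -0.0]
contact_force: [0.2, -0.5, 1.9]
grip_width: 16.5
finger_force: 30.0
```

```bash
python3 -m inch '[0,0,0,0,0,0.0008,1,0,0,0,0,0,0.0008,1,0,0,0,0,0,0.0008,1]'
```

```text
time: 14.68
tool_pos: [524.3, 221.2, 151.3]
tcp_rot: [3.141, 0.0, -0.0]
contact_force: [-0.6, -0.9, 1.7]
grip_width: 16.5
finger_force: 30.0
```

```bash
python3 -m inch '[0,0,0,0,0,0.0008,1,0,0,0,0,0,0.0008,1,0,0,0,0,0,0.0008,1]'
```

```text
time: 14.93
tool_pos: [524.3, 221.2, 149.4]
tcp_rot: [3.141, 0.0, -0.0]
contact_force: [-0.6, -0.6, 2.3]
grip_width: 16.6
finger_force: 30.0
```

```bash
python3 -m inch '[0,0,0,0,0,0.0008,1,0,0,0,0,0,0.0008,1,0,0,0,0,0,0.0008,1]'
```

```text
time: 15.18
tool_pos: [524.2, 221.1, 147.3]
tcp_rot: [3.141, 0.0, -0.0]
contact_force: [-0.9, -1.6, 1.7]
grip_width: 16.9
finger_force: 30.0
```

```bash
python3 -m inch '[0,0,0,0,0,0.0008,1,0,0,0,0,0,0.0008,1,0,0,0,0,0,0.0008,1]'
```

```text
time: 15.43
tool_pos: [524.4, 221.1, 145.6]
tcp_rot: [3.141, -0.0, -0.0]
contact_force: [0.2, -2.0, 1.7]
grip_width: 16.8
finger_force: 30.0
```

```bash
python3 -m inch '[0,0,0,0,0,0.0008,1,0,0,0,0,0,0.0008,1,0,0,0,0,0,0.0008,1]'
```

```text
time: 15.68
tool_pos: [524.4, 221.1, 143.7]
tcp_rot: [3.141, -0.0, -0.0]
contact_force: [-0.3, -1.7, 2.0]
grip_width: 16.6
finger_force: 30.0
```

```bash
python3 -m inch '[0,0,0,0,0,0.0008,1,0,0,0,0,0,0.0008,1,0,0,0,0,0,0.0008,1]'
```

```text
time: 15.93
tool_pos: [524.4, 221.2, 141.8]
tcp_rot: [3.141, -0.0, -0.0]
contact_force: [-0.7, -1.8, 3.0]
grip_width: 16.6
finger_force: 30.0
```

```bash
python3 -m inch '[0,0,0,0,0,0.0008,1,0,0,0,0,0,0.0008,1,0,0,0,0,0,0.0008,1]'
```

```text
time: 16.18
tool_pos: [524.4, 221.1, 139.8]
tcp_rot: [3.141, -0.0, -0.0]
contact_force: [0.3, -2.5, 2.5]
grip_width: 16.5
finger_force: 30.0
```

```bash
python3 -m inch '[0,0,0,0,0,0.0008,1,0,0,0,0,0,0.0008,1,0,0,0,0,0,0.0,1]'
```

```text
time: 16.43
tool_pos: [524.3, 221.2, 138.4]
tcp_rot: [3.141, 0.0, -0.0]
contact_force: [-0.1, -2.7, 1.4]
grip_width: 16.8
finger_force: 30.0
```

```bash
python3 -m inch '[0,0,0,0,0,0.0008,1,0,0,0,0,0,0.0004,1,0,0,0,0,0,0.0,1]'
```

```text
time: 16.68
tool_pos: [524.4, 221.2, 137.8]
tcp_rot: [3.141, -0.0, -0.0]
contact_force: [0.4, -2.9, 3.8]
grip_width: 16.8
finger_force: 30.0
```

```bash
python3 -m inch '[0,0,0,0,0,0.0008,1,0,0,0,0,0,0.0004,1,0,0,0,0,0,0.0,1]'
```

```text
time: 16.93
tool_pos: [524.7, 221.2, 137.7]
tcp_rot: [-3.141, -0.001, -0.0]
contact_force: [-0.6, -2.7, 8.6]
grip_width: 16.7
finger_force: 30.0
```

```bash
python3 -m inch '[0,0,0,0,0,0.0004,1,0,0,0,0,0,0.0004,1,0,0,0,0,0,0.0,1]'
```

```text
time: 17.18
tool_pos: [524.9, 221.3, 137.7]
tcp_rot: [-3.141, -0.002, -0.0]
contact_force: [-1.6, -3.6, 11.4]
grip_width: 16.4
finger_force: 30.1
```

The collar bears on the rim: motion stopped at TCP 137.7 (tip ≈ 46, rim ≈ 110) with about 12 N. Drawing the rod out.

```bash
python3 -m inch '[0,0,0,0,0,-0.004,1,0,0,0,0,0,-0.01,1,0,0,0,0,0,-0.02,1,0,0,0,0,0,-0.02,1,0,0,0,0,0,-0.02,1,0,0,0,0,0,-0.02,1,0,0,0,0,0,-0.02,1,0,0,0,0,0,-0.01,1,0,0,0,0,0,0,1,0,0,0,0,0,0,1]'
python3 - <<'E'
from h import *
import pickle
c=capture("wrist"); s=capture("scene"); o=get_obs(); print(o["tool_pos"],o["contact_force"])
pickle.dump((c,s,o),open("w6.pkl","wb"))
a=cv2.resize(s["image"][190:370,140:270],(400,554),interpolation=cv2.INTER_CUBIC)
b=cv2.resize(c["image"][160:340,250:380],(400,554),interpolation=cv2.INTER_CUBIC)
save(np.hstack([a,b]),"w6.png")
E
```

```text
time: 18.02
tool_pos: [524.2, 221.5, 234.9]
tcp_rot: [-3.141, 0.0, -0.0]
contact_force: [-0.2, -0.3, -1.8]
grip_width: 16.6
finger_force: 30.0
[523.73688997 221.20418451 233.96108995] [ 0.14831417  0.31738344 -1.95373353]
```

View pics/w6.png

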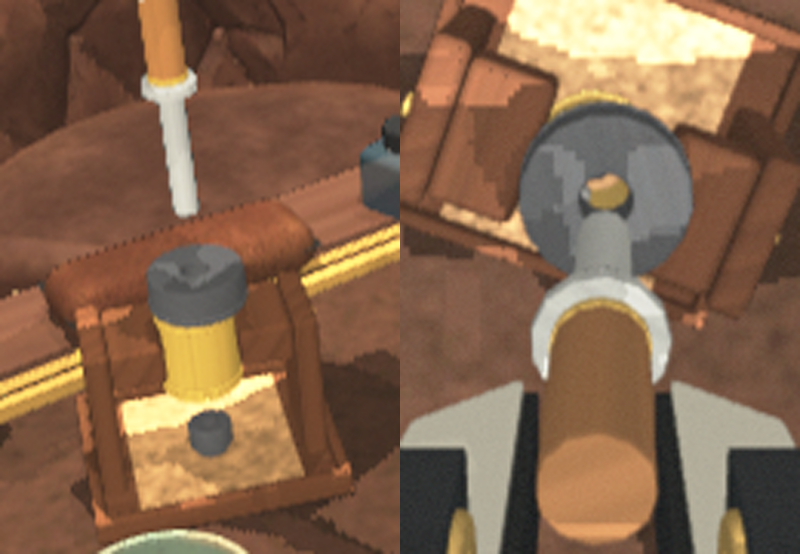

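The lens cell lies free on the stand base at crop (210,432), and light shows through the bore. The rod may lean slightly, so I'll check that numerically.

```bash
python3 - <<'E'
from h import *
import pickle
c,s,o=pickle.load(open("w6.pkl","rb")); T=o["tool_pos"]; 
for h in(0,64,70,90): print(h,proj(s,T+np.array([0,0,-91.5+h])).round(1),proj(c,T+np.array([0,0,-91.5+h])).round(1))
c2,s2=pickle.load(open("w2.pkl","rb"))
for n,im in(("now",s["image"]),("w2",s2["image"])):
  lo=(185,175) if n=="now" else (325,150)
  for r in range(195,262,8):
    row=im[r,lo[0]:lo[0]+30].astype(int)
    m=(row[:,2]>120) if r>215 else ((row[:,0]>150)&(row[:,2]<130)); x=np.flatnonzero(m); print(n,r,lo[0]+x.min() if len(x) else None,lo[0]+x.max() if len(x) else None,len(x))
E
```

```text
0 [[199.8 257.2]] [[314.6 235.3]]
64 [[195.  218.1]] [[314.8 266.8]]
70 [[194.5 214.3]] [[314.9 270.7]]
90 [[192.9 201.4]] [[315.  285.1]]
now 195 185 197 13
now 203 187 198 12
now 211 188 199 12
now 219 186 203 18
now 227 192 199 8
now 235 193 201 9
now 243 194 202 9
now 251 196 203 8
now 259 197 203 7
w2 195 332 344 13
w2 203 325 325 1
w2 211 325 354 16
w2 219 335 347 10
w2 227 335 342 8
w2 235 335 346 10
w2 243 None None 0
w2 251 327 337 4
w2 259 None None 0
```

Rod slope matches a vertical rod, so it is fine. Going back over the holder.

```bash
python3 -m inch '[0,0,0,-0.0152,0.0421,0,1,0,0,0,-0.0152,0.0421,0,1,0,0,0,-0.0152,0.0421,0,1,0,0,0,-0.0152,0.0421,0,1,0,0,0,-0.0152,0.0421,0,1,0,0,0,-0.0152,0.0421,0,1,0,0,0,0,0,0,1,0,0,0,0,0,0,1,0,0,0,0,0,0,1]'
python3 -m inch '[0,0,0,0,0,0.02,1,0,0,0,0,0,0.02,1,0,0,0,0,0,0.02,1,0,0,0,0,0,0.01,1,0,0,0,0,0,0,1,0,0,0,0,0,0,1]'
```

```text
time: 18.87
tool_pos: [451.2, 19.3, 234.8]
tcp_rot: [-3.141, 0.001, -0.001]
contact_force: [0.0, -0.6, -1.6]
grip_width: 16.5
finger_force: 30.0
time: 19.37
tool_pos: [451.5, 19.9, 179.2]
tcp_rot: [-3.141, 0.001, 0.001]
contact_force: [-0.5, -0.0, -1.2]
grip_width: 16.7
finger_force: 30.0
```

```bash
python3 -m inch '[0,0,0,-0.0006,0.0008,0.006,1,0,0,0,0,0,0.006,1,0,0,0,0,0,0.004,1,0,0,0,0,0,0.002,1,0,0,0,0,0,0,1,0,0,0,0,0,0,1]'
```

```text
time: 19.87
tool_pos: [450.9, 18.5, 164.9]
tcp_rot: [3.141, -0.0, -0.001]
contact_force: [-0.3, 0.3, -0.6]
grip_width: 16.7
finger_force: 30.0
```

```bash
python3 -m inch '[0,0,0,0,0,0.0012,1,0,0,0,0,0,0.0012,1,0,0,0,0,0,0.0012,1,0,0,0,0,0,0,1,0,0,0,0,0,0,1]'
```

```text
time: 20.28
tool_pos: [450.8, 18.5, 161.9]
tcp_rot: [3.141, 0.0, -0.0]
contact_force: [0.4, -0.5, -1.1]
grip_width: 16.6
finger_force: 30.0
```

```bash
python3 -m inch '[0,0,0,0,0,0.0012,1,0,0,0,0,0,0.0012,1,0,0,0,0,0,0.0012,1,0,0,0,0,0,0,1,0,0,0,0,0,0,1]'
```

```text
time: 20.7
tool_pos: [450.8, 18.5, 159.1]
tcp_rot: [3.142, 0.0, -0.0]
contact_force: [0.3, 0.4, -1.2]
grip_width: 16.9
finger_force: 30.0
```

```bash
python3 -m inch '[0,0,0,0,0,0.004,1,0,0,0,0,0,0.004,1,0,0,0,0,0,0.004,1,0,0,0,0,0,0.004,1,0,0,0,0,0,0,1]'
```

```text
time: 21.12
tool_pos: [450.3, 18.6, 145.5]
tcp_rot: [-3.142, 0.002, -0.0]
contact_force: [-0.0, -0.0, -1.9]
grip_width: 16.6
finger_force: 30.0
```

```bash
python3 -m inch '[0,0,0,0,0,0.008,1,0,0,0,0,0,0.008,1,0,0,0,0,0,0.008,1,0,0,0,0,0,0.008,1,0,0,0,0,0,0.008,1,0,0,0,0,0,0.008,1,0,0,0,0,0,0,1,0,0,0,0,0,0,1]'
```

```text
time: 21.78
tool_pos: [450.6, 18.5, 107.5]
tcp_rot: [-3.142, 0.001, -0.0]
contact_force: [0.0, -0.3, -1.1]
grip_width: 16.6
finger_force: 30.0
```

```bash
python3 -m inch '[0,0,0,0,0,0.0025,1,0,0,0,0,0,0.0025,1,0,0,0,0,0,0,1,0,0,0,0,0,0,1]'
```

```text
time: 22.12
tool_pos: [450.9, 18.5, 104.0]
tcp_rot: [3.141, -0.0, -0.0]
contact_force: [-1.0, -1.0, -1.2]
grip_width: 16.6
finger_force: 30.0
```

```bash
python3 -m inch '[0,0,0,0,0,0.002,1,0,0,0,0,0,0.002,1,0,0,0,0,0,0.002,1,0,0,0,0,0,0,1,0,0,0,0,0,0,1]'
```

```text
time: 22.53
tool_pos: [450.8, 18.5, 99.0]
tcp_rot: [3.142, 0.0, -0.0]
contact_force: [0.3, 0.7, -2.0]
grip_width: 16.6
finger_force: 30.0
```

```bash
python3 -m inch '[0,0,0,0,0,0.001,1,0,0,0,0,0,0.001,1,0,0,0,0,0,0,1,0,0,0,0,0,0,1]'
```

```text
time: 22.87
tool_pos: [450.9, 18.4, 97.6]
tcp_rot: [3.141, -0.0, -0.0]
contact_force: [-0.4, -1.1, -0.3]
grip_width: 16.4
finger_force: 30.0
```

The collar is seated on the block. Release, raise and check.

```bash
python3 -m inch '[0,0,0,0,0,0,-0.1,0,0,0,0,0,0,-0.1,0,0,0,0,0,0,-0.1,0,0,0,0,0,0,-0.1,0,0,0,0,0,0,-0.1,0,0,0,0,0,0,-0.1]'; python3 -m inch '[0,0,0,0,0,-0.01,-0.1,0,0,0,0,0,-0.02,-0.1,0,0,0,0,0,-0.03,-0.1,0,0,0,0,0,-0.04,-0.1,0,0,0,0,0,-0.04,-0.1,0,0,0,0,0,-0.02,-0.1,0,0,0,0,0,0,-0.1,0,0,0,0,0,0,-0.1]'
python3 - <<'E'
from h import *
s=capture("scene")["image"]; w=capture("wrist")["image"]
a=cv2.resize(s[190:370,140:420],(400,257)); b=cv2.resize(w,(400,300))
save(np.vstack([s[180:380,130:530],b]),"w7.png")
E
```

```text
time: 23.37
tool_pos: [450.9, 18.5, 97.5]
tcp_rot: [3.142, -0.0, -0.0]
contact_force: [-1.1, -0.1, 0.3]
grip_width: 49.1
finger_force: 0.0
time: 24.03
tool_pos: [451.1, 18.5, 226.4]
tcp_rot: [3.141, -0.002, -0.0]
contact_force: [0.7, -0.2, -0.7]
grip_width: 50.6
finger_force: 0.0
```

View pics/w7.png

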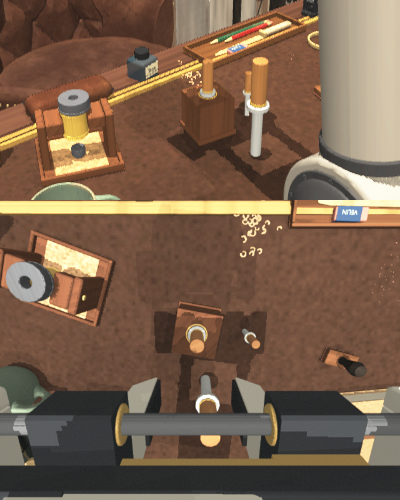

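The rod stands home in its holder at (207,80), the cell lies on the base at (78,150), the other things look undisturbed and the gripper is clear. Handing in.

```bash
python3 -c "
from plant import close_job; print(close_job())"
```

```text
the job is handed in; nothing more can be done
None
```

The job is handed in at 24 s of the 72 s allowed: the lens cell is out on the stand's base, pressed at about 8 N with the collar bearing at about 12 N (highest readings), and the push rod is back in its holder with the gripper clear.

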